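# Tip a bit case out of the rack and stand it in the job tray

## Robot

A 7-joint arm with a two-finger parallel gripper is mounted at the origin on a cart in front of the work surface, level with it; the furniture and walls round the work are solid. World frame = base frame: x ahead of the robot, y to its left, z up, the work surface at z = 0. Lengths are in m, angles in rad, forces in N, time in s.
With the tool pointing down it reaches from about 0.425 to 0.8 m from the base axis. Payload 8.3 kg.
Tool frame: the origin (TCP) lies where the fingers leave the gripper's body, on its centre line; the fingertips stand 73 mm ahead of it and the grasp point (between the pads) lies 54 mm ahead of it; z points along the fingers, y is the line along which they close (so a half turn about z gives the same grasp; the last joint's range is limited). The gripper opens to 85 mm and grips with 20 to 120 N. Pads are 22 mm wide; open, the fingers measure 114 mm over their backs; the gripper's body (76 mm by 85 mm) begins 54 mm behind the grasp point. The pads swing forward as they close: fully open they stand 13 mm farther back than shut.
Start: joints at [-1.243, 0.383, 0.016, 1.37, -0.006, 1.388, -0.046], TCP at [0.238, 0.578, 0.304] pointing down, gripper open.
Joint ranges: [-2.95, 2.95], [-0.25, 2.06], [-1.52, 1.56], [0.18, 2.33], [-1.44, 4.58], [0.02, 2.06], [-3.01, 3.01]. Speed limits (rad/s): [2.39, 2.39, 3.01, 3.01, 3.14, 3.14, 3.14].

## Interface

Orientations are given as [roll, pitch, yaw] about the fixed x, y, z axes, in that order (R = Rz(yaw) Ry(pitch) Rx(roll)).
In Python, from rig import * gives the robot as it stands.
- The arm moves only by the tool servo_tool, never from a script. Its arguments are lists of equal length, an entry for each row: "twist": the turn, a rotation vector about the world's x, y, z in rad, a list of three; "xyz": the shift along the world's x, y, z in cm, a list of three; "gripper": the finger opening in cm, from 0 to 8.54. A call has 1 to 20 rows; each row is the pose to reach, as a shift and turn from the pose commanded when the call began; what a row does not reach only later rows make up. A row lasts 1/12 s, in which the tool goes at most 41.7 mm and 7.16 degrees, less where a joint would pass 70% of its speed; a pose out of reach is approached as far as the arm can. A call with a gripper value outside its range is refused whole. The fingers move at their own pace and stop on an object; the grip force is fixed at half the most. Time passes only in rows, so rows that repeat a pose let the fingers close. It gives the time, the measured TCP pose, the force, the opening and the grip force at its end, in the units of the state.
- get_obs(): the state, without advancing time (a new reading comes with each control period).
- camera(name): name is "scene" or "top"; returns a dict with "pixels" (384x512x3 uint8, blue, green, red), "depth" (384x512 float32, m along the optical axis (not along the pixel's ray), 0 where there is no reading), "mtx" (3x3 intrinsics, pixels), "D" ([k1, k2, p1, p2, k3] as OpenCV has them; the pictures are not rectified), "extrinsics" (4x4, takes a point from camera to world coordinates). Camera axes: x right, y up, looking along -z (the intrinsics and any distortion apply to the point x, -y, -z); pixel columns grow to the right and rows downward; lengths in m; the calibration is good to about 2 mm. A picture is of the moment at which its call begins.
- sign_off(): hands the job in; it is judged then, once.
The state is a dict: "clock": time; "joint_pos": joint angles; "joint_vel": joint speeds; "effort": joint torques, N m; "ee_pos": TCP position; "orientation": TCP orientation; "force": force on the tool from outside, world axes, zero at the start; "ft_torque": the same for the moment, N m; "grip_width": finger opening in m; "grip_force": force on a finger pad.
Only numpy, scipy, OpenCV 4.12 (cv2) and the standard library are available. Lean on these libraries where they do the work, as an engineer would, in place of code of your own. Each camera call takes 0.05 s, during which the arm holds its last target. There are 200 camera calls.

## Task

Fetch the case with the round brass ring on its spine from the tight row in the rack: tip it out towards you by its top edge until it leans on the steel catch rail, then lift it out over the rail and stand it upright on the floor of the low tray, inside its walls. Leave the other cases standing in the rack, and do not push the tape measure, the jar of screws or the loose block away.

Things in the scene. Friction and masses are not known exactly. Their poses are not given: they have to be found in the camera images.
- ring_case_mid (a point): Centre of the wooden case to fetch: round brass ring, 30 mm across, on its front face (spine). 70 mm deep (own x), 50 thick (own y), 160 high (own z), 0.25 to 0.5 kg; spine faces own -x, to the robot. Starts upright in any of the four places of the row, 52 mm apart, 2 mm from its neighbours. Tipped, it turns about its lower front edge; past 24 deg it falls on the rail and stays, leaning about 34 deg.
- ring_case_lip (a point): Middle of the upper back edge of that case's raised lip. The lip, 9 mm thick (own x), runs along the case's top front edge, flush with the spine, and stands 10 mm above the flat top (top 80 mm, lip 90 mm above the case's centre). Behind it the flat top is clear for 61 mm: a shut gripper can be set down there and pulled towards the robot.
- label_case_1_mid (a point): Centre of another case of the same size with a square label frame on its spine. Loose; must stay standing in the rack.
- label_case_2_mid (a point): As label_case_1_mid, another such case.
- label_case_3_mid (a point): As label_case_1_mid, another such case.
- rack: Plywood rack, fixed. Origin on the bench below the middle of the row of spines; own x points into the rack, own y along the row. Cases stand at x 0 to 74 mm on a floor board 12 mm thick, behind a toe strip 6 mm higher. Back panel at x = 88 mm; cheeks at y = +-112 mm, 12 mm thick, with front arms 94 mm high as far as the rail.
- rack_board_edge (a point): Middle of the lower front edge of the rack's top board (12 mm thick, a tin and a sanding block on it). It overhangs the cases from 16 mm behind the spines backwards, 76 mm above their flat tops, so the space behind the lips cannot be reached from straight above; a tool tilted about 40 deg, its body towards the robot, passes under this edge.
- rail_mid (a point): Middle of the steel catch rail, a fixed round bar 12 mm thick along the rack's y, 53 mm in front of the spines and 83 mm above the bench.
- job_tray_in (a point): Centre of the inner floor of the low wooden tray, fixed on the bench: inside 110 mm (own x) by 80 mm (own y), walls 8 mm thick, rim 28 mm above the bench. Inner floor height is this point's z.
- tape: Tape measure, 38x74x65 mm, origin under its centre. Bystander.
- jar: Jar of screws, 66 mm across, 95 mm high, origin under its centre. Bystander.
- offcut: Loose wooden block, 55x120x45 mm, origin under its centre. Bystander.
There are look-alikes about, which are no part of the job. Of the things that look like the part that bears job_tray_in, the larger one is meant.

How it is judged:
By the outcome, as a careful person would: the job done as asked, in the order asked, and still so for the second after the job is handed in, with the robot touching nothing.
It also fails if it takes over 56 s, if anything falls off the work surface, if the arm or the gripper's body presses on something with over 40 N, if the wrist force passes 120 N, or if a joint passes its speed limit or range.

## Working session

There is one attempt and no reset: what is moved stays moved. The work goes in short steps, Python scripts to look and compute and a tool call to move; the robot and the scene stay as the last step left them, time stands still between calls to the robot, and variables do not carry over. Pictures are saved under pics/ and viewed, at most 10 in all, crops included, and the job is handed in when it is done.

Besides the shell and the picture viewer there is one more tool, called after "Call:" by a JSON object that holds its "fn" and its "kwargs". servo_tool: Moves the arm, as the interface text tells. Its arguments: {"type":"object","properties":{"twist":{"type":"array"},"xyz":{"type":"array"},"gripper":{"type":"array"}},"required":["twist","xyz","gripper"]}

```bash
ls; mkdir -p pics; cat > h.py <<'E'
from rig import *
import numpy as np, cv2, pickle
def snap(n,f):
    c=camera(n); cv2.imwrite(f'pics/{f}.png',c['pixels']); pickle.dump(c,open(f'{f}.pkl','wb')); return c
def load(f): return pickle.load(open(f'{f}.pkl','rb'))
def world(c):
    h,w=c['depth'].shape
    g=np.stack(np.meshgrid(np.arange(w),np.arange(h)),-1).reshape(-1,1,2).astype(np.float64)
    n=cv2.undistortPoints(g,np.array(c['mtx'],float),np.array(c['D'],float)).reshape(h,w,2)
    d=c['depth'][...,None]
    P=np.concatenate([n[...,:1]*d,-n[...,1:]*d,-d],-1)
    E=np.array(c['extrinsics']); W=P@E[:3,:3].T+E[:3,3]
    W[c['depth']==0]=np.nan
    return W
E
python3 - <<'E'
from h import *
a=snap('scene','s0');b=snap('top','t0')
print(get_obs()); 
for c in(a,b): print(np.round(c['extrinsics'],3))
E
```

```text
pics
{'clock': 0.1, 'joint_pos': array([-1.24289501,  0.38412165,  0.0163807 ,  1.37103895, -0.00630539,
        1.38818559, -0.04650469]), 'joint_vel': array([ 0.0012496 , -0.00102453, -0.00078116, -0.00335047, -0.00039835,
        0.00047366, -0.00077476]), 'effort': array([ 2.54766637e-03, -6.29129362e+01,  8.47121570e-01, -3.72754991e+01,
        1.65853940e-02,  1.03388741e-02, -2.32163217e-05]), 'ee_pos': array([0.23792358, 0.57759618, 0.30300359]), 'orientation': array([-3.13988828e+00,  1.90153098e-05,  2.75084390e+00]), 'force': array([-0.34794526, -0.46199629, -0.21782612]), 'ft_torque': array([-0.00226198,  0.02428997,  0.07254123]), 'grip_force': 0.0, 'grip_width': 0.08523116234659478}
[[ 0.71   0.442 -0.549 -0.207]
 [-0.704  0.468 -0.534 -0.771]
 [ 0.021  0.765  0.643  1.109]
 [ 0.     0.     0.     1.   ]]
[[-0.013  0.981 -0.194  0.404]
 [-1.    -0.01   0.018  0.015]
 [ 0.016  0.194  0.981  1.219]
 [ 0.     0.     0.     1.   ]]
```

View pics/s0.png

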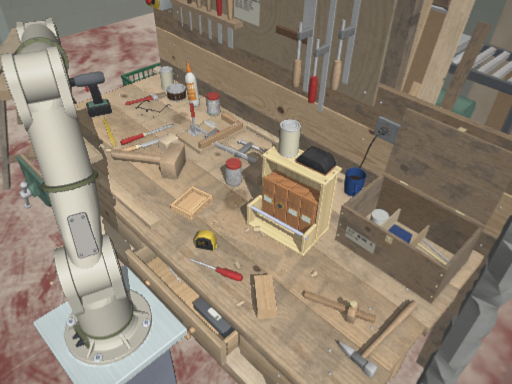

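View pics/t0.png

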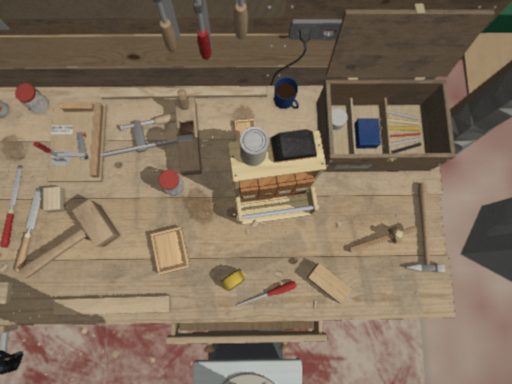

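The scene view shows the rack at (290,200) with the rail in front. The tray is at (190,203) in scene and (169,249) in top. The tape is at (206,240), the jar at (233,172) and the offcut at (263,296). A second, smaller tray may be partly hidden behind the rack at top (245,127).

```bash
python3 - <<'E'
from h import *
a=load('s0');b=load('t0')
p=cv2.resize(a['pixels'][140:255,235:350],None,fx=5,fy=5,interpolation=cv2.INTER_CUBIC)
q=cv2.resize(b['pixels'][110:280,140:345],None,fx=3.4,fy=3.4,interpolation=cv2.INTER_CUBIC)
cv2.imwrite('pics/s0c.png',p);cv2.imwrite('pics/t0c.png',q)
E
```

```text
(no output)
```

View pics/s0c.png

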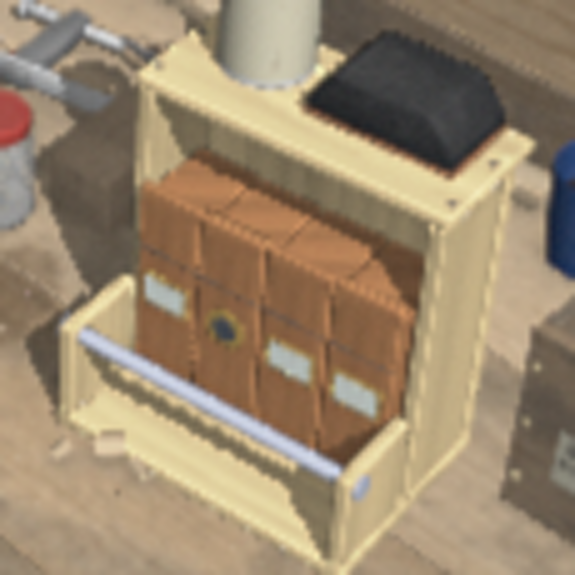

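View pics/t0c.png

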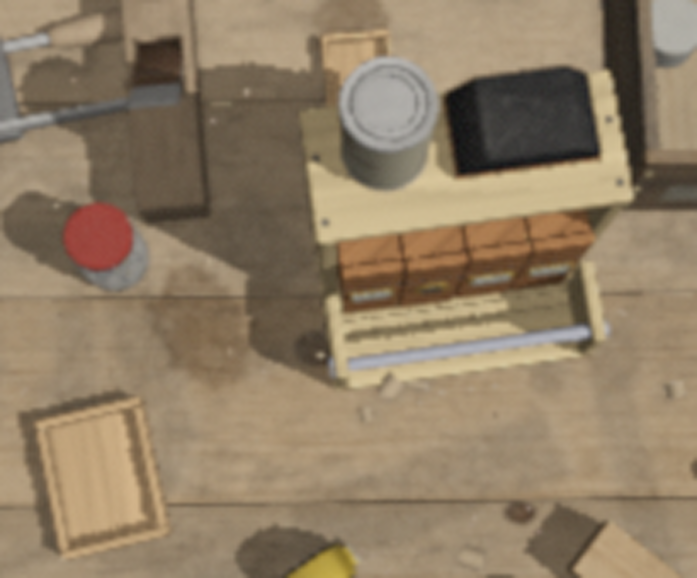

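Candidates in the full scene picture:
- Label cases at (267,199), (293,212) and (306,219), each with a white square label.
- Ring case at about (280,206), second from the left, with a round brass ring. This is the one to fetch.
- Tray candidates in the top view: the small one at (245,125), and the larger one at (169,249), which I choose.

Next I measure the geometry.

```bash
python3 - <<'E'
from h import *
np.set_printoptions(precision=4,suppress=True)
a=load('s0');b=load('t0'); A=world(a);B=world(b)
for n,c,W,box in(('s',a,A,(150,250,240,345)),('t',b,B,(165,225,225,325))):
    r0,r1,c0,c1=box
    hsv=cv2.cvtColor(c['pixels'],cv2.COLOR_BGR2HSV)[r0:r1,c0:c1]; w=W[r0:r1,c0:c1]
    H,S,V=[hsv[...,i].astype(int) for i in range(3)]
    rail=(H>95)&(H<135)&(S>25)&(V>120)&(abs(w[...,2]-.085)<.015)
    p=w[rail]; 
    if len(p)>10:
        m=np.median(p,0);f=cv2.fitLine(p[:,:2].astype(np.float32),cv2.DIST_HUBER,0,.01,.01).ravel()
        print(n,'rail',len(p),'dir',f[:2],'pt',f[2:],'z',np.percentile(p[:,2],[50,95]), 'ends',p[p[:,1].argmin()],p[p[:,1].argmax()])
    br=(H<15)&(S>110)
    top=br&(w[...,2]>.163)&(w[...,2]<.2)
    p=w[top];print(n,'tops',len(p),p.min(0),p.max(0),np.median(p,0))
    sp=br&(w[...,2]>.08)&(w[...,2]<.16); p=w[sp]
    if len(p)>20:
        f=cv2.fitLine(p[:,:2].astype(np.float32),cv2.DIST_HUBER,0,.01,.01).ravel();print(n,'spine',len(p),f,'y',p[:,1].min(),p[:,1].max())
# ring
print('ring s',A[203:209,277:283].reshape(-1,3)[::5])
# tray: top view
w=B[220:280,140:200]; z=w[...,2]
print('tray z grid',np.round(z[::6,::6]*1000))
m=((z>.02)&(z<.04)).astype(np.uint8)
n,l,st,ce=cv2.connectedComponentsWithStats(m); i=1+st[1:,4].argmax()
pts=w[l==i][:,:2].astype(np.float32); print('rim',len(pts),cv2.minAreaRect(pts*1000),'zrim',np.median(w[l==i][:,2]))
# board edge: top view points z .25-.27
z=B[...,2]; M=(abs(z-.26)<.008);M[:, :225]=0;M[:,335:]=0
p=B[M];print('board',len(p),cv2.minAreaRect((p[:,:2]*1000).astype(np.float32)),np.median(p[:,2]))
E
```

```text
s rail 42 dir [ 0.1387 -0.9903] pt [ 0.5732 -0.0924] z [0.0856 0.0909] ends [ 0.5839 -0.2166  0.0889] [0.5602 0.0032 0.0839]
s tops 873 [ 0.6187 -0.1896  0.163 ] [0.7089 0.0198 0.1867] [ 0.6577 -0.0875  0.1726]
s spine 670 [ 0.1338 -0.991   0.6316 -0.0759] y -0.1898541198115702 0.21106112883661188
t tops 773 [ 0.6213 -0.1866  0.1632] [0.6765 0.0158 0.1862] [ 0.6466 -0.0812  0.1734]
t spine 216 [ 0.1333 -0.9911  0.6325 -0.0692] y -0.1837755797607535 0.015895322866157302
ring s [[ 0.6243 -0.0518  0.1031]
 [ 0.6314 -0.0677  0.1092]
 [ 0.6245 -0.0695  0.1102]
 [ 0.627  -0.0634  0.1   ]
 [ 0.6229 -0.0627  0.0975]
 [ 0.6233 -0.0583  0.0897]
 [ 0.6238 -0.0537  0.0815]
 [ 0.6259 -0.074   0.0941]]
tray z grid [[-4. -2.  3.  2.  3.  4. -1.  3.  1.  2.]
 [ 1.  2.  1. -0.  1. -3. -0. -5.  6. -3.]
 [-1.  0. -3. 25. 33.  9.  5. 12.  4.  4.]
 [ 4. -0. 25.  8.  9.  9. 11. 29. -2. -1.]
 [-0. -0. 27.  4.  5.  7. 12. 29. -1. -3.]
 [ 1.  3. -6.  9.  9. 14.  7.  8. -3. -7.]
 [-1. -1. -6. 11.  4. 13. 10. 10. -1.  1.]
 [ 6.  4. -1. 25.  8.  6. 11.  7. 25.  1.]
 [-1.  1.  1. 29.  8. 12. 28. 30.  4. -2.]
 [ 3. -1. -3. 22.  2.  2. -1. -0.  6. -0.]]
rim 395 ((475.56109619140625, 232.01596069335938), (126.62169647216797, 96.72251892089844), 13.160176277160645) zrim 0.027171964440190655
board 2386 ((849.0189208984375, -96.13836669921875), (300.87548828125, 433.7314453125), 89.6280288696289) 0.2602466521603842
```

```bash
python3 - <<'E'
from h import *
np.set_printoptions(precision=4,suppress=True)
yaw=.1345;ex=np.array([np.cos(yaw),np.sin(yaw)]);ey=np.array([-ex[1],ex[0]])
for n in('s0','t0'):
    c=load(n);W=world(c);hsv=cv2.cvtColor(c['pixels'],cv2.COLOR_BGR2HSV)
    H,S,V=[hsv[...,i].astype(int) for i in range(3)]
    X=W[...,:2]@ex;Y=W[...,:2]@ey;Z=W[...,2]
    roi=(X>.5)&(X<.75)&(Y>-.32)&(Y<-.02)
    br=(H<15)&(S>110)&roi
    sp=br&(Z>.1)&(Z<.15)&(X<.66); print(n,'spine X',np.percentile(X[sp],[5,25,50,75,95]),sp.sum())
    tp=br&(Z>.165)&(Z<.19); print('tops Y range',np.percentile(Y[tp],[0.5,1,2,98,99,99.5]),'X',np.percentile(X[tp],[1,5,10]))
    bd=roi&(abs(Z-.26)<.007)&(H>15)&(H<35); print('board X',np.percentile(X[bd],[1,2,5]),'Y',np.percentile(Y[bd],[.5,2,98,99.5]))
    rl=roi&(H>95)&(H<135)&(S>25)&(V>110)&(X<.58)&(Z>.07)&(Z<.1); print('rail X,Z,Y',np.median(X[rl]),np.median(Z[rl]),np.percentile(Y[rl],[1,99]),rl.sum())
    # yaw check from tops/spines/board slope
    for nm,m in(('sp',sp),('rail',rl)):
        print(nm,'slope',np.polyfit(Y[m],X[m],1))
    # front edge of board: per Y-bin min
    bins=[np.percentile(X[bd&(abs(Y-y)<.01)],3) for y in np.arange(-.28,-.08,.02) if (bd&(abs(Y-y)<.01)).sum()>15]
    print('board edge',np.round(bins,4))
    # arm tops (z~.094): 
    ar=roi&(abs(Z-.094)<.005)&(X<.60)&(H>15)&(H<35)&(S>40); print('arms Y',np.percentile(Y[ar],[2,10,90,98]),'X',np.percentile(X[ar],[2,98]),ar.sum())
    # ring / labels on spine: low saturation or yellowish
    # ray cast onto spine plane X=.6165
    E=np.array(c['extrinsics'])
    lab=roi&(X>.59)&(X<.635)&(Z>.07)&(Z<.14)&~((H<13))
    k,l,st,ce=cv2.connectedComponentsWithStats(lab.astype(np.uint8))
    for i in range(1,k):
        if st[i,4]>6: print(' blob',st[i,4],ce[i],'Y',np.median(Y[l==i]),'X',np.median(X[l==i]),'Z',np.median(Z[l==i]),'HSV',np.median(hsv[l==i],0))
E
```

```text
s0 spine X [0.6123 0.6144 0.6158 0.6174 0.6219] 465
tops Y range [-0.2736 -0.2716 -0.268  -0.075  -0.073  -0.072 ] X [0.6117 0.6137 0.6146]
board X [0.6258 0.6267 0.628 ] Y [-0.2917 -0.2906 -0.0562 -0.0527]
rail X,Z,Y 0.5556650646773177 0.08564424819550076 [-0.2917 -0.0724] 42
sp slope [-0.0154  0.6135]
rail slope [-0.0019  0.5554]
board edge [0.6268 0.6271 0.6264 0.6251 0.6268 0.6268 0.6292 0.6282 0.6273 0.6276]
arms Y [-0.2882 -0.2873 -0.0568 -0.0543] X [0.5473 0.5987] 89
 blob 938 [289.4275 208.3348] Y -0.18355661626164532 X 0.6152593386101499 Z 0.1023298619593096 HSV [ 14. 123. 140.]
t0 spine X [0.6158 0.6166 0.6174 0.618  0.621 ] 141
tops Y range [-0.2716 -0.2704 -0.2684 -0.0725 -0.0704 -0.0695] X [0.616  0.6171 0.6177]
board X [0.6305 0.6309 0.6321] Y [-0.2902 -0.2878 -0.0537 -0.0519]
  return _methods._mean(a, axis=axis, dtype=dtype,
  ret = ret.dtype.type(ret / rcount)
Traceback (most recent call last):
IndexError: index -1 is out of bounds for axis 0 with size 0
```

```bash
cat >> h.py <<'E'
from scipy.spatial.transform import Rotation as Rn
YAW=.1345
def pose(X,Y,Z,tilt,yaw=YAW):
    ex=np.array([np.cos(yaw),np.sin(yaw),0]);ey=np.array([-ex[1],ex[0],0])
    z=np.sin(tilt)*ex-np.cos(tilt)*np.array([0,0,1.]); x=np.cross(ey,z)
    e0=np.array([np.cos(YAW),np.sin(YAW),0]);y0=np.array([-e0[1],e0[0],0])
    return X*e0+Y*y0+[0,0,Z], np.column_stack([x,ey,z])
def delta(p,R,o=None):
    o=o or get_obs(); R0=Rn.from_euler('xyz',o['orientation']).as_matrix()
    return np.round((p-o['ee_pos'])*100,2), np.round(Rn.from_matrix(R@R0.T).as_rotvec(),4)
def rackpose():
    o=get_obs();p=o['ee_pos'];e=np.array([np.cos(YAW),np.sin(YAW)])
    R0=Rn.from_euler('xyz',o['orientation']).as_matrix();z=R0[:,2]
    return np.round([p[:2]@e,p[1]*e[0]-p[0]*e[1],p[2],np.arctan2(np.hypot(*z[:2]),-z[2])],4),o
E
python3 - <<'E'
from h import *
print(delta(*pose(.531,-.1458,.312,np.pi/4)))
E
```

```text
(array([ 30.78, -65.09,   0.9 ]), array([-0.0998, -0.7878,  0.4984]))
```

Call:
{"fn": "servo_tool", "kwargs": {"twist": [[0,0,0],[0,0,0],[0,0,0],[0,0,0],[-0.1,-0.788,0.498],[-0.1,-0.788,0.498],[-0.1,-0.788,0.498],[-0.1,-0.788,0.498],[-0.1,-0.788,0.498],[-0.1,-0.788,0.498],[-0.1,-0.788,0.498],[-0.1,-0.788,0.498],[-0.1,-0.788,0.498],[-0.1,-0.788,0.498],[-0.1,-0.788,0.498],[-0.1,-0.788,0.498],[-0.1,-0.788,0.498],[-0.1,-0.788,0.498],[-0.1,-0.788,0.498],[-0.1,-0.788,0.498]], "xyz": [[5,-10,5],[5,-10,5],[5,-10,5],[5,-10,5],[30.8,-65.1,5],[30.8,-65.1,5],[30.8,-65.1,5],[30.8,-65.1,5],[30.8,-65.1,5],[30.8,-65.1,5],[30.8,-65.1,5],[30.8,-65.1,5],[30.8,-65.1,5],[30.8,-65.1,5],[30.8,-65.1,5],[30.8,-65.1,5],[30.8,-65.1,5],[30.8,-65.1,5],[30.8,-65.1,5],[30.8,-65.1,5]], "gripper": [0,0,0,0,0,0,0,0,0,0,0,0,0,0,0,0,0,0,0,0]}}

```text
clock: 1.77
ee_pos: [0.5263, 0.0289, 0.3439]
orientation: [3.141, 0.786, -3.006]
force: [0.5, -0.3, 0.6]
grip_width: 0.0001
grip_force: 0.0
```

```bash
python3 - <<'E'
from h import *
r,o=rackpose();print(r,o['clock'],o['joint_pos'],o['grip_width'],o['orientation'])
print(delta(*pose(.531,-.1458,.312,np.pi/4)))
E
```

```text
[ 0.5254 -0.042   0.3439  0.786 ] 1.7667 [-0.06076399 -0.25008808 -0.03431523  2.1447216  -0.08130961  0.46239581
  1.66727824] 0.00010989137053427428 [ 3.14106543  0.78599909 -3.0055829 ]
(array([  1.95, -10.21,  -3.19]), array([-0.0005,  0.0005, -0.0019]))
```

```bash
python3 - <<'E'
from h import *
print(delta(*pose(.555,-.1458,.290,np.pi/4)))
E
```

```text
(array([ 4.32, -9.89, -5.39]), array([-0.0005,  0.0005, -0.0019]))
```

Call:
{"fn": "servo_tool", "kwargs": {"twist": [[0,0,-0.002],[0,0,-0.002],[0,0,-0.002],[0,0,-0.002],[0,0,-0.002],[0,0,-0.002]], "xyz": [[4.3,-9.9,-5.4],[4.3,-9.9,-5.4],[4.3,-9.9,-5.4],[4.3,-9.9,-5.4],[4.3,-9.9,-5.4],[4.3,-9.9,-5.4]], "gripper": [0,0,0,0,0,0]}}

```text
clock: 2.27
ee_pos: [0.5692, -0.0695, 0.289]
orientation: [3.139, 0.783, -3.011]
force: [0.3, 0.0, -0.3]
grip_width: 0.0
grip_force: 0.0
```

```bash
python3 - <<'E'
from h import *
r,o=rackpose();print(r,o['clock'],o['joint_pos'])
print(delta(*pose(.588,-.1458,.257,np.pi/4)))
print(delta(*pose(.588,-.1458,.237,np.pi/4)))
E
```

```text
[ 0.5547 -0.1452  0.289   0.7835] 2.2667 [-0.21875253 -0.08621759  0.37606774  2.13113432 -0.50957649  0.37703456
  2.27818874]
(array([ 3.31,  0.39, -3.2 ]), array([-0.0016, -0.0021,  0.002 ]))
(array([ 3.31,  0.39, -5.2 ]), array([-0.0016, -0.0021,  0.002 ]))
```

Call:
{"fn": "servo_tool", "kwargs": {"twist": [[0,0,0],[0,0,0],[0,0,0],[0,0,0]], "xyz": [[1.7,0.2,-1.6],[3.3,0.4,-3.2],[3.3,0.4,-3.2],[3.3,0.4,-3.2]], "gripper": [0,0,0,0]}}

```text
clock: 2.6
ee_pos: [0.6022, -0.0635, 0.2571]
orientation: [3.139, 0.783, -3.007]
force: [-0.2, -0.5, 0.9]
grip_width: -0.0
grip_force: 0.0
```

```bash
python3 - <<'E'
from h import *
r,o=rackpose();print(r,o['clock'],o['joint_pos'])
a=snap('scene','s1');b=snap('top','t1')
p=cv2.resize(a['pixels'][110:250,235:345],(432,550),interpolation=cv2.INTER_CUBIC)
q=cv2.resize(b['pixels'][150:290,235:325],(353,550),interpolation=cv2.INTER_CUBIC)
cv2.imwrite('pics/c1.png',np.hstack([p,q]))
E
```

```text
[ 0.5882 -0.1437  0.2571  0.7833] 2.6 [-0.25535265  0.03434178  0.41267513  2.10402907 -0.74120606  0.32395073
  2.4852535 ]
```

View pics/c1.png

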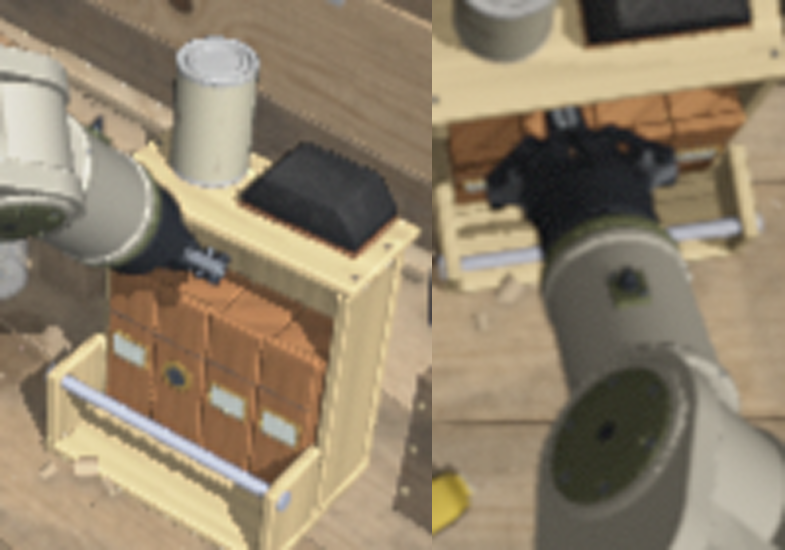

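The shut fingers are in the gap under the board, over the second case (left crop (205,262), right crop (565,118)). Next I go down and check for contact.

Call:
{"fn": "servo_tool", "kwargs": {"twist": [[0,0,0],[0,0,0],[0,0,0],[0,0,0],[0,0,0]], "xyz": [[0,-0.2,-0.6],[0,-0.2,-1.2],[0,-0.2,-1.7],[0,-0.2,-2.0],[0,-0.2,-2.0]], "gripper": [0,0,0,0,0]}}

```text
clock: 3.12
ee_pos: [0.602, -0.0674, 0.2384]
orientation: [3.139, 0.786, -3.01]
force: [-0.1, 0.5, 0.1]
grip_width: 0.0003
grip_force: 0.0
```

```bash
python3 - <<'E'
from h import *
r,o=rackpose();print(r,o['clock'],o['joint_pos'])
E
```

```text
[ 0.5875 -0.1475  0.2384  0.7861] 3.1167 [-0.23073887  0.06501147  0.40163591  2.12476203 -0.89639572  0.29965137
  2.64355028]
```

Call:
{"fn": "servo_tool", "kwargs": {"twist": [[0,0,0],[0,0,0],[0,0,0]], "xyz": [[0,0.1,-0.2],[0,0.1,-0.4],[0,0.1,-0.4]], "gripper": [0,0,0]}}

```text
clock: 3.37
ee_pos: [0.6023, -0.0663, 0.234]
orientation: [3.14, 0.786, -3.009]
force: [-0.4, -0.5, 0.3]
grip_width: -0.0002
grip_force: 0.0
```

Call:
{"fn": "servo_tool", "kwargs": {"twist": [[0,0,0],[0,0,0],[0,0,0]], "xyz": [[0,0,-0.15],[0,0,-0.3],[0,0,-0.3]], "gripper": [0,0,0]}}

```text
clock: 3.62
ee_pos: [0.6032, -0.0666, 0.2319]
orientation: [3.14, 0.788, -3.009]
force: [1.4, -0.4, 4.7]
grip_width: -0.0005
grip_force: 1.8
```

Call:
{"fn": "servo_tool", "kwargs": {"twist": [[0,0,0],[0,0,0],[0,0,0],[0,0,0],[0,0,0],[0,0,0],[0,0,0],[0,0,0],[0,0,0],[0,0,0]], "xyz": [[0,0,0.2],[-0.3,-0.04,0.25],[-0.7,-0.1,0.25],[-1.1,-0.15,0.25],[-1.5,-0.2,0.25],[-1.9,-0.26,0.25],[-2.3,-0.31,0.25],[-2.7,-0.36,0.25],[-3.1,-0.42,0.22],[-3.5,-0.47,0.2]], "gripper": [0,0,0,0,0,0,0,0,0,0]}}

```text
clock: 4.45
ee_pos: [0.5668, -0.0713, 0.2327]
orientation: [3.14, 0.785, -3.01]
force: [0.6, 0.4, -0.1]
grip_width: -0.0002
grip_force: 0.2
```

```bash
python3 - <<'E'
from h import *
r,o=rackpose();print(r,o['clock'],o['joint_pos'])
a=snap('scene','s2')
cv2.imwrite('pics/c2.png',cv2.resize(a['pixels'][110:250,235:345],(432,550),interpolation=cv2.INTER_CUBIC))
E
```

```text
[ 0.5522 -0.1467  0.2327  0.7851] 4.45 [-0.2205129  -0.00464674  0.40256036  2.20483425 -0.89253345  0.28487146
  2.67031919]
```

View pics/c2.png

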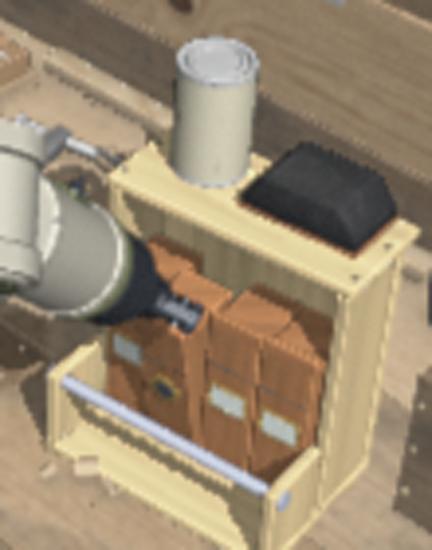

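Call:
{"fn": "servo_tool", "kwargs": {"twist": [[-0.002,0.014,0],[-0.004,0.029,0],[-0.006,0.043,0],[-0.008,0.058,0],[-0.01,0.072,0],[-0.012,0.087,0],[-0.014,0.101,0],[-0.016,0.115,0],[-0.018,0.13,0],[-0.02,0.144,0],[-0.022,0.159,0],[-0.0235,0.173,0],[-0.0235,0.173,0]], "xyz": [[-0.3,-0.04,0],[-0.6,-0.08,-0.02],[-0.92,-0.12,-0.05],[-1.22,-0.16,-0.08],[-1.53,-0.21,-0.11],[-1.83,-0.25,-0.15],[-2.14,-0.29,-0.2],[-2.44,-0.33,-0.25],[-2.75,-0.37,-0.31],[-3.06,-0.41,-0.37],[-3.36,-0.46,-0.43],[-3.67,-0.5,-0.5],[-3.67,-0.5,-0.5]], "gripper": [0,0,0,0,0,0,0,0,0,0,0,0,0]}}

```text
clock: 5.58
ee_pos: [0.5304, -0.0763, 0.2279]
orientation: [3.14, 0.61, -3.009]
force: [-0.0, 0.1, 0.4]
grip_width: -0.0002
grip_force: 0.0
```

```bash
python3 - <<'E'
from h import *
r,o=rackpose();print(r,o['clock'],o['joint_pos'])
a=snap('scene','s3');b=snap('top','t3')
p=cv2.resize(a['pixels'][110:250,235:345],(432,550),interpolation=cv2.INTER_CUBIC)
q=cv2.resize(b['pixels'][150:290,235:325],(353,550),interpolation=cv2.INTER_CUBIC)
cv2.imwrite('pics/c3.png',np.hstack([p,q]))
E
```

```text
[ 0.5154 -0.1468  0.2279  0.6099] 5.5833 [-0.18835005 -0.04424039  0.36070199  2.16900174 -0.37246381  0.45515296
  2.16918558]
```

View pics/c3.png

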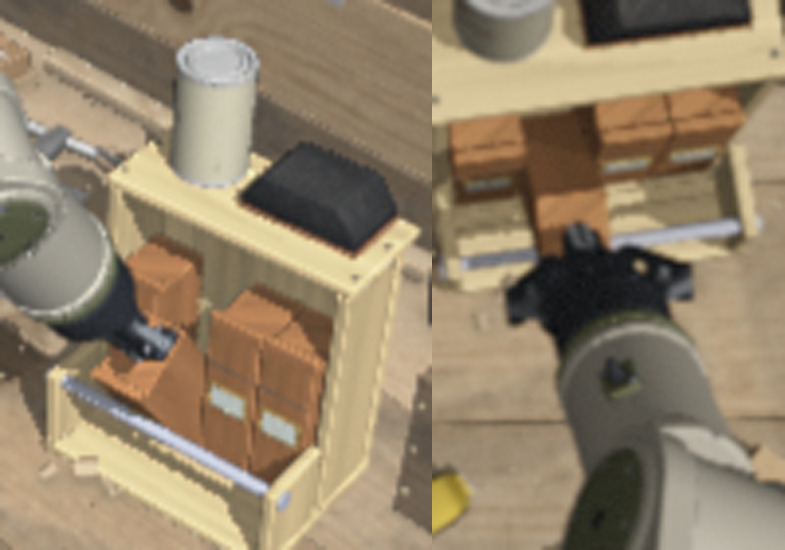

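The case leans on the rail (left crop (150,350)), with the gripper behind its lip. Its neighbours are still standing. I go straight up, open the fingers and measure the lean.

Call:
{"fn": "servo_tool", "kwargs": {"twist": [[0,0,0],[0,0,0],[0,0,0],[0,0,0],[0,0,0],[0,0,0]], "xyz": [[0,0,1.5],[0,0,3.5],[0,0,6],[0,0,7],[0,0,7],[0,0,7]], "gripper": [0,0,0,8.5,8.5,8.5]}}

```text
clock: 6.18
ee_pos: [0.5308, -0.0762, 0.2979]
orientation: [3.14, 0.612, -3.009]
force: [-1.1, 0.1, -0.8]
grip_width: 0.0355
grip_force: 0.0
```

```bash
python3 - <<'E'
from h import *
np.set_printoptions(precision=4,suppress=True)
r,o=rackpose();print(r,o['clock'],o['joint_pos'])
e=np.array([np.cos(YAW),np.sin(YAW)]);ey=np.array([-e[1],e[0]])
for n in('scene','top'):
    c=snap(n,n[0]+'4');W=world(c);H,S,V=cv2.split(cv2.cvtColor(c['pixels'],cv2.COLOR_BGR2HSV))
    X=W[...,:2]@e;Y=W[...,:2]@ey;Z=W[...,2]
    m=(H<15)&(S>110)&(abs(Y+.146)<.05)&(X>.45)&(X<.605)&(Z>.06)&(Z<.2)
    print(n,m.sum(),'Y',np.percentile(Y[m],[2,5,50,95,98]),'X',np.percentile(X[m],[1,99]),'Z',np.percentile(Z[m],[1,99]))
    # flat-top normal: fit plane to largest coherent normals via RANSAC of X,Z lines
    p=np.c_[X[m],Z[m],Y[m]]; rng=np.random.default_rng(0);
    for k in range(2):
        best=None
        for _ in range(800):
            i,j=rng.choice(len(p),2,False);d=p[j,:2]-p[i,:2];L=np.hypot(*d)
            if L<.02: continue
            nn=np.array([-d[1],d[0]])/L; q=abs((p[:,:2]-p[i,:2])@nn)<.0025
            if best is None or q.sum()>best.sum(): best=q
        l=cv2.fitLine(p[best,:2].astype(np.float32),cv2.DIST_L2,0,.01,.01).ravel()
        ylo=np.percentile(p[best,2],[2,98]);print(' line',best.sum(),'ang from vertical',np.degrees(np.arctan2(-l[0],l[1])),l[2:],'Y',ylo,'X',np.percentile(p[best,0],[2,98]),'Z',np.percentile(p[best,1],[2,98])); p=p[~best]
E
```

```text
[ 0.5158 -0.1467  0.2979  0.6119] 6.1833 [-0.1713 -0.1303  0.3232  2.0728 -0.2224  0.6147  2.0096]
scene 529 Y [-0.1709 -0.1705 -0.1612 -0.1251 -0.1215] X [0.5207 0.6031] Z [0.0696 0.1843]
 line 190 ang from vertical -55.730427 [0.5564 0.1646] Y [-0.1692 -0.1209] X [0.5281 0.582 ] Z [0.1447 0.1826]
 line 64 ang from vertical -59.879528 [0.5468 0.1651] Y [-0.1702 -0.1222] X [0.5214 0.5808] Z [0.15   0.1851]
top 255 Y [-0.1669 -0.1652 -0.1443 -0.12   -0.1199] X [0.5458 0.6046] Z [0.1154 0.1851]
 line 129 ang from vertical -56.40652 [0.5707 0.1731] Y [-0.166  -0.1209] X [0.5461 0.5866] Z [0.1561 0.184 ]
 line 88 ang from vertical -145.9068 [0.5956 0.1682] Y [-0.1675 -0.1209] X [0.5839 0.6047] Z [0.1555 0.1845]
```

```bash
python3 - <<'E'
from h import *
for q in((.506,.238),(.5426,.1844)): print(delta(*pose(q[0],-.1452,q[1],.5934)))
E
```

```text
(array([-0.92, -0.  , -5.83]), array([-0.0035,  0.0151,  0.0011]))
(array([  2.7 ,   0.49, -11.19]), array([-0.0035,  0.0151,  0.0011]))
```

Call:
{"fn": "servo_tool", "kwargs": {"twist": [[-0.003,0.015,0],[-0.003,0.015,0],[-0.003,0.015,0],[-0.003,0.015,0],[-0.003,0.015,0],[-0.003,0.015,0],[-0.003,0.015,0],[-0.003,0.015,0],[-0.003,0.015,0],[-0.003,0.015,0]], "xyz": [[-0.9,0,-2],[-0.9,0,-3],[-0.9,0,-3],[-0.9,0,-3],[-0.9,0,-5.8],[-0.9,0,-5.8],[0.3,0.16,-7.6],[1.5,0.33,-9.4],[2.7,0.5,-11.2],[2.7,0.5,-11.2]], "gripper": [8.5,8.5,8.5,8.5,8.5,8.5,8.5,8.5,8.5,8.5]}}

```text
clock: 7.12
ee_pos: [0.5581, -0.07, 0.1834]
orientation: [3.141, 0.592, -3.007]
force: [-0.9, 1.0, 0.6]
grip_width: 0.0848
grip_force: 0.0
```

```bash
python3 - <<'E'
from h import *
r,o=rackpose();print(r,o['clock'],o['joint_pos'],o['orientation'],o['grip_width'])
E
```

```text
[ 0.5437 -0.1442  0.1834  0.5915] 7.1167 [-0.19832839  0.0938858   0.36424997  2.14759742 -0.54150398  0.38301919
  2.31187591] [ 3.14084927  0.59150691 -3.00698836] 0.08475968031493027
```

Call:
{"fn": "servo_tool", "kwargs": {"twist": [[0,0,0],[0,0,0],[0,0,0],[0,0,0],[0,0,0],[0,0,0],[0,0,0],[0,0,0]], "xyz": [[0,0,0],[0,0,0],[0,0,0],[0,0,0],[0,0,0],[0,0,0],[0,0,0],[0,0,0]], "gripper": [4.5,4.5,4.5,4.5,4.5,4.5,4.5,4.5]}}

```text
clock: 7.78
ee_pos: [0.5582, -0.0716, 0.1876]
orientation: [-3.141, 0.598, -3.009]
force: [-4.5, -0.1, 7.7]
grip_width: 0.0495
grip_force: 62.4
```

Call:
{"fn": "servo_tool", "kwargs": {"twist": [[0,0,0],[0,0,0],[0,0,0],[0,0,0],[0,0,0],[0,0,0],[0,0,0],[0,0,0],[0,0,0],[0,0,0],[0,0,0]], "xyz": [[0,0,0.5],[0,0,1.2],[0,0,2],[0,0,3],[0,0,4],[0,0,5],[0,0,6],[0,0,7],[0,0,8],[0,0,8],[0,0,8]], "gripper": [4.5,4.5,4.5,4.5,4.5,4.5,4.5,4.5,4.5,4.5,4.5]}}

```text
clock: 8.7
ee_pos: [0.5578, -0.0712, 0.2664]
orientation: [-3.141, 0.596, -3.008]
force: [0.6, -0.0, -5.2]
grip_width: 0.0493
grip_force: 63.1
```

```bash
python3 - <<'E'
from h import *
r,o=rackpose();print(r,o['clock'],o['joint_pos'],o['orientation'],o['grip_width'])
a=snap('scene','s5');b=snap('top','t5')
p=cv2.resize(a['pixels'][110:250,235:345],(432,550),interpolation=cv2.INTER_CUBIC)
q=cv2.resize(b['pixels'][150:290,235:325],(353,550),interpolation=cv2.INTER_CUBIC)
cv2.imwrite('pics/c5.png',np.hstack([p,q]))
E
```

```text
[ 0.5432 -0.1454  0.2664  0.5964] 8.7 [-0.23295676 -0.03152435  0.37963954  2.05643336 -0.27954202  0.55481635
  2.04996616] [-3.14148946  0.59643339 -3.00829951] 0.049302059650254866
```

View pics/c5.png

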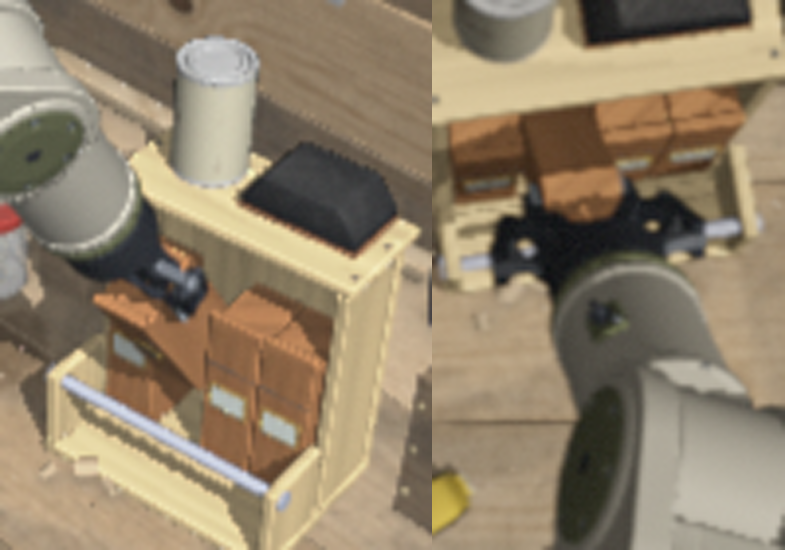

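The case hangs in the grip, lifted clear of the rail, with its neighbours standing. Next I move up and out, then turn it upright.

Call:
{"fn": "servo_tool", "kwargs": {"twist": [[0,0,0],[0,0,0],[0,0,0],[0,0,0],[-0.008,0.059,0],[-0.016,0.118,0],[-0.024,0.177,0],[-0.032,0.236,0],[-0.04,0.295,0],[-0.048,0.354,0],[-0.056,0.413,0],[-0.064,0.472,0],[-0.072,0.531,0],[-0.08,0.591,0],[-0.08,0.591,0],[-0.08,0.591,0]], "xyz": [[-0.8,-0.1,1.2],[-1.6,-0.2,2.4],[-2.4,-0.3,3.6],[-3.1,-0.4,4.6],[-2.8,-0.36,4.7],[-2.5,-0.32,4.8],[-2.2,-0.28,4.9],[-1.9,-0.24,5.0],[-1.6,-0.2,5.1],[-1.3,-0.16,5.2],[-1.0,-0.12,5.3],[-0.7,-0.08,5.4],[-0.4,-0.04,5.5],[-0.1,0,5.5],[-0.1,0,5.5],[-0.1,0,5.5]], "gripper": [4.5,4.5,4.5,4.5,4.5,4.5,4.5,4.5,4.5,4.5,4.5,4.5,4.5,4.5,4.5,4.5]}}

```text
clock: 10.13
ee_pos: [0.5574, -0.0709, 0.3196]
orientation: [-3.141, -0.001, -3.008]
force: [0.3, 0.7, -5.2]
grip_width: 0.049
grip_force: 64.2
```

```bash
python3 - <<'E'
from h import *
r,o=rackpose();print(r,o['clock'],o['joint_pos'],o['orientation'],o['grip_width'])
_,R=pose(0,0,0,0,.23); print(delta(np.array([.4756,.232,.321]),R))
E
```

```text
[ 0.5428 -0.145   0.3196  0.0014] 10.1333 [-0.21945145  0.24340438  0.35278034  1.53615862 -0.08363857  1.37780492
  1.84463619] [-3.14051809e+00 -9.62978525e-04 -3.00762358e+00] 0.04900167731593646
(array([-8.18, 30.29,  0.14]), array([ 0.0012, -0.0008,  0.096 ]))
```

Call:
{"fn": "servo_tool", "kwargs": {"twist": [[0,0,0.006],[0,0,0.012],[0,0,0.018],[0,0,0.024],[0,0,0.03],[0,0,0.04],[0,0,0.05],[0,0,0.06],[0,0,0.07],[0,0,0.08],[0,0,0.09],[0,0,0.096],[0,0,0.096],[0,0,0.096],[0,0,0.096],[0,0,0.096]], "xyz": [[-0.3,1,0],[-0.8,3,0],[-1.5,5.5,0],[-2.2,8,0],[-3,11,0],[-3.8,14,0],[-4.6,17,0],[-5.4,20,0],[-6.2,23,0],[-7,26,0],[-7.6,28.2,0],[-8,29.5,0],[-8.2,30.3,0],[-8.2,30.3,0],[-8.2,30.3,0],[-8.2,30.3,0]], "gripper": [4.5,4.5,4.5,4.5,4.5,4.5,4.5,4.5,4.5,4.5,4.5,4.5,4.5,4.5,4.5,4.5]}}

```text
clock: 11.47
ee_pos: [0.4755, 0.2297, 0.321]
orientation: [-3.14, -0.0, -2.915]
force: [0.5, -0.6, -4.8]
grip_width: 0.0491
grip_force: 64.2
```

```bash
python3 - <<'E'
from h import *
r,o=rackpose();print(r,o['clock'],o['joint_pos'],o['orientation'],o['ee_pos'])
a=snap('scene','s6');W=world(a);H,S,V=cv2.split(cv2.cvtColor(a['pixels'],cv2.COLOR_BGR2HSV))
m=(H<15)&(S>110)&(W[...,1]>.15)&(W[...,1]<.31)&(W[...,2]>.07)&(abs(W[...,0]-.47)<.08)
p=W[m];print(m.sum(),np.percentile(p,[1,50,99],axis=0))
cv2.imwrite('pics/c6.png',cv2.resize(a['pixels'][80:250,130:280],(530,600),interpolation=cv2.INTER_CUBIC))
E
```

```text
[0.502  0.1639 0.321  0.0017] 11.4667 [-0.61029596  0.16417538  0.11320833  1.61237873 -0.01723796  1.36681567
  1.30203215] [-3.13987501e+00 -2.63016641e-04 -2.91526474e+00] [0.47547811 0.22971783 0.3210266 ]
872 [[0.431715   0.19578081 0.13809175]
 [0.44871099 0.20830758 0.2222829 ]
 [0.50745001 0.24827992 0.30477993]]
```

View pics/c6.png

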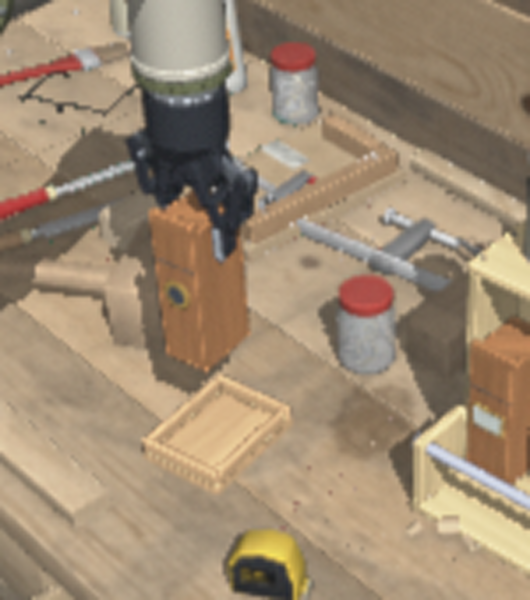

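The upright case with its ring hangs over the tray, which is at about (217,430) in the crop. I lower it in steps and watch the force.

Call:
{"fn": "servo_tool", "kwargs": {"twist": [[0,0,0],[0,0,0],[0,0,0],[0,0,0],[0,0,0],[0,0,0],[0,0,0],[0,0,0],[0,0,0],[0,0,0],[0,0,0]], "xyz": [[0.2,0.3,-1.5],[0.2,0.3,-3],[0.2,0.3,-4.5],[0.2,0.3,-6],[0.2,0.3,-7.5],[0.2,0.3,-9],[0.2,0.3,-10.2],[0.2,0.3,-11.2],[0.2,0.3,-11.7],[0.2,0.3,-11.7],[0.2,0.3,-11.7]], "gripper": [4.5,4.5,4.5,4.5,4.5,4.5,4.5,4.5,4.5,4.5,4.5]}}

```text
clock: 12.43
ee_pos: [0.4771, 0.2344, 0.2043]
orientation: [-3.141, -0.0, -2.913]
force: [-0.2, 0.3, -4.3]
grip_width: 0.0491
grip_force: 64.3
```

Call:
{"fn": "servo_tool", "kwargs": {"twist": [[0,0,0],[0,0,0],[0,0,0]], "xyz": [[0,0,-0.25],[0,0,-0.5],[0,0,-0.5]], "gripper": [4.5,4.5,4.5]}}

```text
clock: 12.68
ee_pos: [0.4767, 0.2348, 0.199]
orientation: [-3.141, -0.001, -2.912]
force: [-0.6, -0.5, -4.2]
grip_width: 0.0494
grip_force: 64.3
```

Call:
{"fn": "servo_tool", "kwargs": {"twist": [[0,0,0],[0,0,0],[0,0,0]], "xyz": [[0,-0.2,-0.2],[0,-0.2,-0.4],[0,-0.2,-0.4]], "gripper": [4.5,4.5,4.5]}}

```text
clock: 12.93
ee_pos: [0.477, 0.2326, 0.195]
orientation: [-3.141, -0.0, -2.912]
force: [0.1, -0.1, -3.5]
grip_width: 0.0492
grip_force: 64.3
```

Call:
{"fn": "servo_tool", "kwargs": {"twist": [[0,0,0],[0,0,0],[0,0,0]], "xyz": [[0,0,-0.1],[0,0,-0.2],[0,0,-0.2]], "gripper": [4.5,4.5,4.5]}}

```text
clock: 13.18
ee_pos: [0.4773, 0.2327, 0.1948]
orientation: [-3.141, 0.001, -2.912]
force: [-3.4, -2.2, 10.5]
grip_width: 0.0492
grip_force: 66.1
```

Call:
{"fn": "servo_tool", "kwargs": {"twist": [[0,0,0],[0,0,0],[0,0,0],[0,0,0],[0,0,0],[0,0,0],[0,0,0],[0,0,0]], "xyz": [[0,0,0.1],[0,0,0.1],[0,0,0.1],[0,0,0.1],[0,0,0.1],[0,0,0.1],[0,0,0.1],[0,0,0.1]], "gripper": [4.5,5.2,5.6,6.2,7,8,8.4,8.4]}}

```text
clock: 13.85
ee_pos: [0.4768, 0.2328, 0.1939]
orientation: [-3.141, -0.001, -2.912]
force: [0.1, -0.8, -0.1]
grip_width: 0.0842
grip_force: 0.0
```

Call:
{"fn": "servo_tool", "kwargs": {"twist": [[0,0,0],[0,0,0],[0,0,0],[0,0,0],[0,0,0],[0,0,0],[0,0,0],[0,0,0],[0,0,0]], "xyz": [[0,0,1],[0,0,2.5],[0,0,4.5],[0,0,7],[0,0,10],[0,0,13],[0,0,13],[0,0,13],[0,0,13]], "gripper": [8.4,8.4,8.4,8.4,8.4,8.4,8.4,8.4,8.4]}}

```text
clock: 14.6
ee_pos: [0.4766, 0.2327, 0.324]
orientation: [-3.141, -0.001, -2.912]
force: [-0.4, -0.5, -0.5]
grip_width: 0.0838
grip_force: 0.0
```

```bash
python3 - <<'E'
from h import *
a=snap('scene','s7');b=snap('top','t7')
p=cv2.resize(a['pixels'][120:320,150:330],(450,500),interpolation=cv2.INTER_CUBIC)
q=cv2.resize(b['pixels'][170:290,140:220],(333,500),interpolation=cv2.INTER_CUBIC)
cv2.imwrite('pics/c7.png',np.hstack([p,q]))
E
```

```text
(no output)
```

View pics/c7.png

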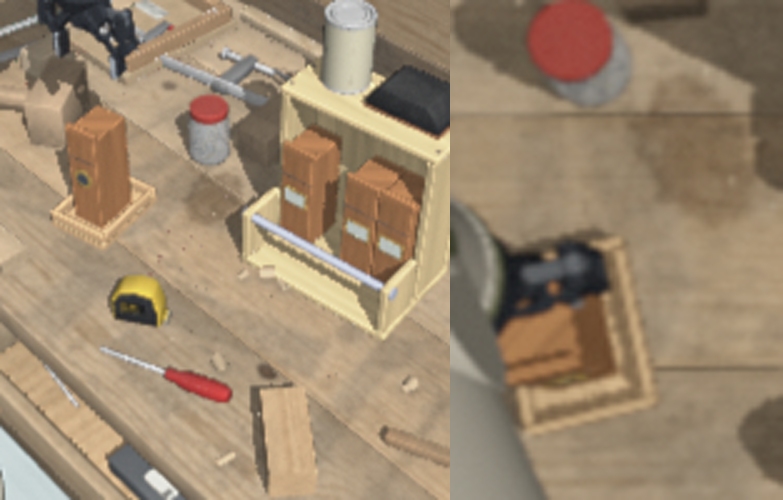

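The case stands upright inside the tray (left crop (98,170)). The three label cases are still in the rack, and the jar, tape and block have not moved. The gripper is clear.

```bash
python3 -c "
from rig import *
print(sign_off())"
```

```text
the job is handed in; nothing more can be done
None
```

The ring case was tipped onto the rail, lifted out over it and stood upright in the larger tray; the other cases are still standing in the rack, the bystanders are untouched, and the job was handed in at about 15 s.

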